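# Set the end play of a solder reel stand and hold the cap

## Robot

A 6-joint arm with a two-finger parallel gripper is mounted at the origin on the work surface. World frame = base frame: x ahead of the robot, y to its left, z up, the work surface at z = 0. Lengths are in mm, angles in rad, forces in N, time in s.
With the tool pointing down it reaches from about 425 to 925 mm from the base axis. Payload 12.5 kg.
Tool frame: the origin (TCP) lies on the centre line of the jaws, within the pads' length; the fingertips stand 8 mm ahead of it and the grasp point (between the pads) lies 11 mm behind it; z points along the fingers, y is the line along which they close (so a half turn about z gives the same grasp; the last joint's range is limited). The gripper opens to 85 mm and grips with 20 to 120 N. Pads are 22 mm wide; open, the fingers measure 114 mm over their backs; the gripper's body (76 mm by 85 mm) begins 54 mm behind the grasp point. The pads swing forward as they close: fully open they stand 13 mm farther back than shut.
Start: joints at [1.058, 0.491, 1.559, -0, 1.092, -0.106], TCP at [247.28, 574.018, 239.327] pointing down, gripper open.
Joint ranges: [-3.1, 3.1], [-0.84, 2.19], [0.05, 2.79], [-1.13, 4.28], [0.06, 2.93], [-2.69, 2.69]. Speed limits (rad/s): [2.22, 2.22, 2.79, 3.14, 3.14, 3.14].

## Interface

Orientations are given as a unit quaternion [w, x, y, z].
In Python, from rig import arm, snapshot gives the robot as it stands. The module is installed in compiled form; this text tells all that it offers.
- The arm moves only by the tool drive_tool, never from a script. Its argument "commands" is one flat list of numbers, 7 for each row, row after row: the opening, from 0 (shut) to 1 (fully open), then the shift along the tool's x, y, z in m, then the turn, a rotation vector about the tool's x, y, z in degrees. In form: [fingers, tx, ty, tz, wx, wy, wz, fingers, tx, ty, tz, wx, wy, wz, ...]. A call has 1 to 5 rows; each row shifts and turns the commanded pose from where the row before left it, along the tool's axes as they then stand; what a row does not reach is not made up. A row lasts 1/12 s, in which the tool goes at most 41.7 mm and 7.16 degrees, less where a joint would pass 70% of its speed; a pose out of reach is approached as far as the arm can. A call with a gripper value outside its range is refused whole. The fingers move at their own pace and stop on an object; the grip force is fixed at half the most. Time passes only in rows, so rows that do not move let the fingers close. It gives the time, the measured TCP pose, the force, the opening and the grip force at its end, in the units of the state.
- arm.sense(): the state, without advancing time (a new reading comes with each control period).
- snapshot(name): name is "scene" or "top" or "wrist"; returns a dict with "frame" (420x560x3 uint8, red, green, blue), "vertical_fov" (degrees; the focal length in pixels is half the picture's height over the tangent of half this angle, whatever the lens; pixels are square), "cx", "cy" (the principal point, pixels), "rvec" (rotation vector, rad) and "tvec" (3), from world to camera coordinates, as OpenCV has them. Camera axes: x right, y down, z forward; pixel columns grow to the right and rows downward; lengths in mm; the calibration is good to about 2 mm. A picture is of the moment at which its call begins. There is no depth.
- arm.job_done(): hands the job in; it is judged then, once.
The state is a dict: "t": time; "joints": joint angles; "qd": joint speeds; "joint_torque": joint torques, N m; "tool_pos": TCP position; "tool_rot": TCP orientation; "wrist_force": force on the tool from outside, world axes, zero at the start; "moment": the same for the moment, N m; "finger_gap": finger opening in mm; "grip_force": force on a finger pad.
Only numpy, scipy, OpenCV 4.12 (cv2) and the standard library are available. Lean on these libraries where they do the work, as an engineer would, in place of code of your own. Each camera call takes 0.05 s, during which the arm holds its last target. There are 200 camera calls.

## Task

We are setting up the solder reel stand, and a colleague is about to lock it with three brass thumbscrews: first bring the count in the blue tray to exactly three, leaving the one already there and adding screws from the grey mat. Then turn the black knurled cap on the stand clockwise until it bottoms out, back it off a quarter turn so the reel has its play, and finish while still gripping the cap there, without letting go, so that it cannot turn while it is being locked. Leave the other things on the bench where they are.

Things in the scene. Friction and masses are not known exactly. Their poses are not given: they have to be found in the camera images.
- reel_stand: Fixed stand for a solder reel, upright, axis vertical: round aluminium base 116 mm across and 30 mm high, on it a white-flanged silver reel 72 mm across from 30 to 80 mm height, and on top the black end cap. Origin on the axis at the bench surface.
- cap: Black knurled end cap on the stand's vertical axis. Flange 54 mm across, 6 mm thick; above it the grip, a cylinder 40 mm across, 36 mm high (42 mm in all). Origin on the axis at its underside: 81 mm above the bench when bottomed, rising 4 mm per turn. A white line on top and flange points along the stand's x when bottomed. Light thread friction (0.06 N m); it stays where left and never leaves its thread.
- cap_thread (a joint): Angle of the cap on its thread in rad: 0 = bottomed out (hard stop), growing counterclockwise seen from above (unscrewing), clockwise tightens. Starts between 1.9 and 2.75; a quarter turn is 1.57.
- tray: Blue round open parts tray, fixed to the bench: 170 mm across the rim, 22 mm high, walls and floor 4 mm, inside floor 156 mm across. Origin at the centre of its underside. One thumbscrew already stands in it.
- mat: Dark grey flat mat, fixed, 170 x 170 mm, 4 mm thick, on which four thumbscrews stand with a small black loupe in their midst. Origin at the centre of its underside.
- screw0: Brass thumbscrew standing on its head: head 22 mm across and 14 mm high, stud 8 mm across on top of it to 28 mm total height, about 45 g; all five are alike. This one starts in the tray. Origin at the centre of the head's flat face (underside); z along the stud.
- screw1: Brass thumbscrew standing on its head: head 22 mm across and 14 mm high, stud 8 mm across on top of it to 28 mm total height, about 45 g; all five are alike. Starts on the mat. Origin at the centre of the head's flat face (underside); z along the stud.
- screw2: Brass thumbscrew standing on its head: head 22 mm across and 14 mm high, stud 8 mm across on top of it to 28 mm total height, about 45 g; all five are alike. Starts on the mat. Origin at the centre of the head's flat face (underside); z along the stud.
- screw3: Brass thumbscrew standing on its head: head 22 mm across and 14 mm high, stud 8 mm across on top of it to 28 mm total height, about 45 g; all five are alike. Starts on the mat. Origin at the centre of the head's flat face (underside); z along the stud.
- screw4: Brass thumbscrew standing on its head: head 22 mm across and 14 mm high, stud 8 mm across on top of it to 28 mm total height, about 45 g; all five are alike. Starts on the mat. Origin at the centre of the head's flat face (underside); z along the stud.
- loupe: Bystander: black eyepiece, 30 mm across at the foot and 28 mm high, on the mat between the screws. Origin at its underside.
- pliers: Bystander: red-handled pliers, about 150 mm long, lying flat. Origin near the pivot.
- screwdriver: Bystander: orange-handled screwdriver lying flat.
- spare_reel: Bystander: silver reel 60 mm across and 50 mm high, standing. Origin at its underside.
- oil_bottle: Bystander: small bottle with a red cap, 40 mm across, 85 mm high. Origin at its underside.
- meter: Bystander: yellow multimeter, 150 x 75 x 32 mm, lying flat. Origin at the centre of its underside.

How it is judged:
By the outcome, as a careful person would: the job done as asked, in the order asked, and still so for the second after the job is handed in, while the arm keeps its last pose, push and grip.
It also fails if it takes over 72 s, if anything falls off the work surface, if the arm or the gripper's body presses on something with over 40 N, if the wrist force passes 120 N, or if a joint passes its speed limit or range.

## Working session

There is one attempt and no reset: what is moved stays moved. The work goes in short steps, Python scripts to look and compute and a tool call to move; the robot and the scene stay as the last step left them, time stands still between calls to the robot, and variables do not carry over. Pictures are saved under pics/ and viewed, at most 10 in all, crops included, and the job is handed in when it is done.

Besides the shell and the picture viewer there is one more tool, called as a command line: name --argument value ..., lists and objects as JSON in quotes. drive_tool: Moves the arm, as the interface text tells. Its arguments: {"type":"object","properties":{"commands":{"type":"array"}},"required":["commands"]}

```bash
mkdir -p pics; cat > h.py <<'E'
import numpy as np,cv2
from rig import arm,snapshot
def snap(n,f=None):
    s=snapshot(n)
    if f: cv2.imwrite('pics/'+f,s['frame'][:,:,::-1])
    return s
def cam(s):
    f=210/np.tan(np.radians(s['vertical_fov'])/2)
    R=cv2.Rodrigues(np.array(s['rvec'],float))[0];return f,R,np.array(s['tvec'],float).ravel()
def px2w(s,u,v,z):
    f,R,t=cam(s);d=R.T@np.array([(u-s['cx'])/f,(v-s['cy'])/f,1]);c=-R.T@t
    return (c+d*(z-c[2])/d[2]).round(1)
def w2px(s,p):
    f,R,t=cam(s);q=R@np.array(p,float)+t
    return (q[:2]/q[2]*f+[s['cx'],s['cy']]).round(1)
E
python3 - <<'E'
from h import *
import pickle
a=snap('top');b=snap('scene')
pickle.dump(a,open('top.pkl','wb'));pickle.dump(b,open('scene.pkl','wb'))
cv2.imwrite('pics/a.png',cv2.resize(a['frame'][:,:,::-1],(800,600)));cv2.imwrite('pics/b.png',b['frame'][:,:,::-1])
for s in(a,b):
    f,R,t=cam(s);print(f,-R.T@t,R.round(2).tolist(),s['cx'],s['cy'])
print(arm.sense())
E
```

```text
401.3875380665193 [ 405.71153312  -64.86094743 1120.52394155] [[0.02, -1.0, 0.0], [-0.99, -0.02, -0.16], [0.16, 0.0, -0.99]] 275.5547718506326 208.53281566758628
414.0692824277809 [1506.06646681 -391.65230356  929.42392684] [[0.34, 0.94, -0.01], [0.59, -0.22, -0.77], [-0.73, 0.26, -0.63]] 278.20925391434594 208.63459316435643
{'t': 0.1, 'joints': array([ 1.05837403e+00,  4.91512261e-01,  1.55936069e+00, -1.39317128e-05,
        1.09173334e+00, -1.05588683e-01]), 'qd': array([-0.00064461, -0.00353185, -0.00043172,  0.00097791, -0.00083854,
       -0.00019981]), 'joint_torque': array([ 2.67874952e-03, -6.19448876e+01, -2.62024784e+01, -1.00372479e-04,
        2.92508754e-03, -4.48477965e-05]), 'tool_pos': array([247.19875606, 573.83473213, 238.78769519]), 'tool_rot': array([-1.48241927e-04,  2.02013692e-01,  9.79382566e-01, -4.84693236e-04]), 'wrist_force': array([ 0.66321317,  0.47611263, -1.0386533 ]), 'moment': array([0.00204655, 0.0309092 , 0.02824706]), 'grip_force': 0.0, 'finger_gap': 85.38363460980369}
```

View pics/a.png

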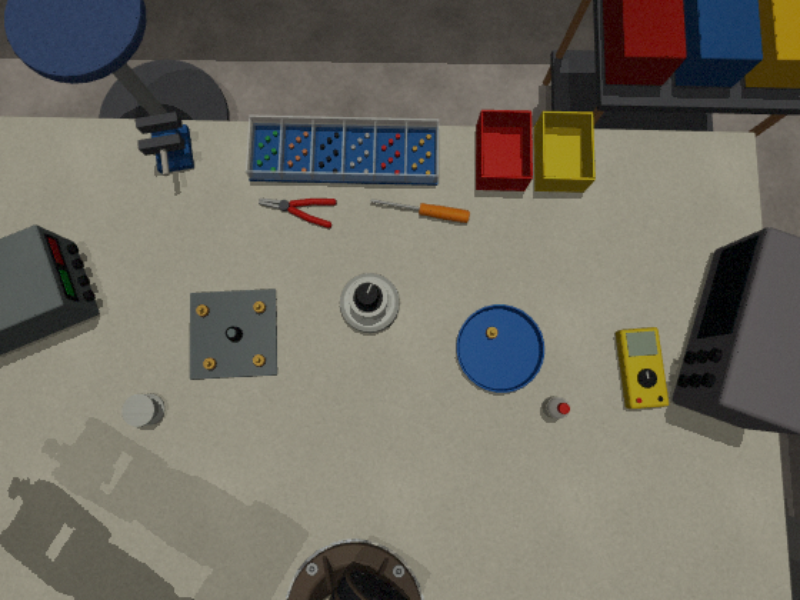

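View pics/b.png

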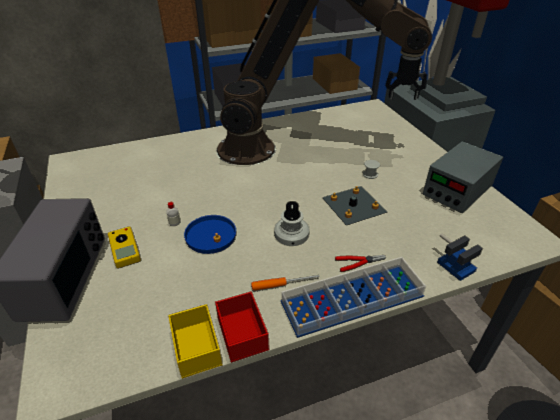

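The top view shows the mat (left) with four screws and the loupe, the stand at about (370,300), and the tray at about (500,348) with one screw at (492,332). These are pixels in the 800-wide picture.

```bash
python3 - <<'E'
from h import *
import pickle
s=pickle.load(open('top.pkl','rb'));im=s['frame'];hsv=cv2.cvtColor(im,cv2.COLOR_RGB2HSV)
m=((hsv[...,0]>8)&(hsv[...,0]<30)&(hsv[...,1]>120)&(hsv[...,2]>80)).astype('uint8')
n,l,st,c=cv2.connectedComponentsWithStats(m)
for i in range(1,n):
    u,v=c[i]
    if 120<u<400 and 190<v<280 and st[i,4]>8: print('screw',c[i].round(1),st[i,4],px2w(s,u,v,18))
m=((hsv[...,0]>100)&(hsv[...,0]<125)&(hsv[...,1]>150)).astype('uint8');m[:200]=0;m[290:]=0
n,l,st,c=cv2.connectedComponentsWithStats(m);i=1+st[1:,4].argmax()
x,y,w,h=st[i,:4];print('tray',px2w(s,x+w/2,y+h/2,20),w,h)
for n_,u,v,z in[('loupe',234,333,20),('cap top',368,292,125),('base',370,302,30),('flange',369,300,84),('mat',233,334,4),('bottle',563,408,80),('spare',143,410,50)]:print(n_,px2w(s,u*.7,v*.7,z))
crop=im[185:245,225:295,::-1];crop2=im[185:275,125:205,::-1]
o=np.hstack([cv2.resize(crop,(540,463),interpolation=2)]);cv2.imwrite('pics/c.png',o)
E
```

```text
screw [180.8 214.3] 49 [557.8 201.1  18. ]
screw [140.8 216.6] 47 [548.6 311.6  18. ]
screw [343.9 232.3] 44 [ 518.5 -251.    18. ]
screw [180.6 251.6] 49 [454.7 195.6  18. ]
screw [145.6 254. ] 48 [445.9 290.5  18. ]
tray [ 486.5 -268.7   20. ] 61 62
loupe [504.2 244.2  20. ]
cap top [572.7 -16.2 125. ]
base [569.2 -16.   30. ]
flange [564.8 -16.5  84. ]
mat [503.6 250.6   4. ]
bottle [ 378.9 -368.1   80. ]
spare [356.1 393.   50. ]
```

View pics/c.png

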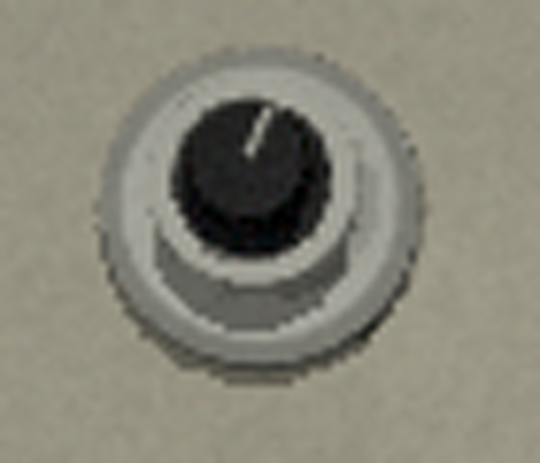

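The cap's white line points at about -24° in world. I'll turn the tool to be square with the world axes (tool x = -X, y = +Y, z down), then go above the screw at (558,201).

drive_tool --commands '[0.6, 0, 0, 0.015, 0, 0, -5.83, 0.6, 0, 0, 0.015, 0, 0, -5.83, 0.6, 0, 0, 0.015, 0, 0, -5.83, 0.6, 0, 0, 0.015, 0, 0, -5.83, 0.6, 0, 0, 0, 0, 0, 0]'

```text
t: 0.52
tool_pos: [246.7, 572.9, 176.3]
tool_rot: [-0.001, -0.002, 1.0, -0.002]
wrist_force: [-0.9, -0.5, -0.4]
finger_gap: 51.6
grip_force: 0.0
```

drive_tool --commands '[0.6, -0.02, -0.025, 0, 0, 0, 0, 0.6, -0.02, -0.025, 0, 0, 0, 0, 0.6, -0.02, -0.025, 0, 0, 0, 0, 0.6, -0.02, -0.025, 0, 0, 0, 0, 0.6, -0.02, -0.025, 0, 0, 0, 0]'

```text
t: 0.93
tool_pos: [348.1, 448.0, 180.0]
tool_rot: [0.0, 0.002, 1.0, 0.0]
wrist_force: [0.7, -0.0, -0.3]
finger_gap: 51.1
grip_force: 0.0
```

drive_tool --commands '[0.6, -0.02, -0.025, 0, 0, 0, 0, 0.6, -0.02, -0.025, 0, 0, 0, 0, 0.6, -0.02, -0.025, 0, 0, 0, 0, 0.6, -0.02, -0.025, 0, 0, 0, 0, 0.6, -0.02, -0.025, 0, 0, 0, 0]'

```text
t: 1.35
tool_pos: [448.3, 322.8, 180.1]
tool_rot: [0.0, 0.002, 1.0, 0.0]
wrist_force: [0.5, -0.3, -0.2]
finger_gap: 51.4
grip_force: 0.0
```

drive_tool --commands '[0.5, -0.02, -0.025, 0.01, 0, 0, 0, 0.5, -0.02, -0.025, 0.01, 0, 0, 0, 0.5, -0.02, -0.025, 0.01, 0, 0, 0, 0.5, -0.02, -0.025, 0.01, 0, 0, 0, 0.5, -0.01, 0, 0, 0, 0, 0]'

```text
t: 1.77
tool_pos: [538.9, 220.4, 138.3]
tool_rot: [-0.001, 0.003, 1.0, -0.0]
wrist_force: [-0.5, -0.6, 1.1]
finger_gap: 42.6
grip_force: 0.0
```

```bash
python3 - <<'E'
from h import *
import pickle
s=snap('wrist','d.png');pickle.dump(s,open('w.pkl','wb'))
q=arm.sense();print(q['t'],q['tool_pos'],q['tool_rot'],q['joints'],q['finger_gap'])
f,R,t=cam(s);print(-R.T@t)
print(w2px(s,[558,201,18]),w2px(s,[558,201,32]),w2px(s,[504,244,20]))
E
```

```text
1.8167 [540.20554098 222.09127459 139.13382156] [ 1.80751936e-04  3.27080546e-03  9.99994634e-01 -2.23312538e-05] [ 2.77051431e-01  5.51172438e-01  1.76440016e+00 -1.94465758e-04
  8.25685030e-01 -1.28707144e+00] 42.97458408362165
[454.61737802 221.30265145 272.68955898]
[256.4 227.8] [255.2 234.2] [307.7 166.1]
```

View pics/d.png

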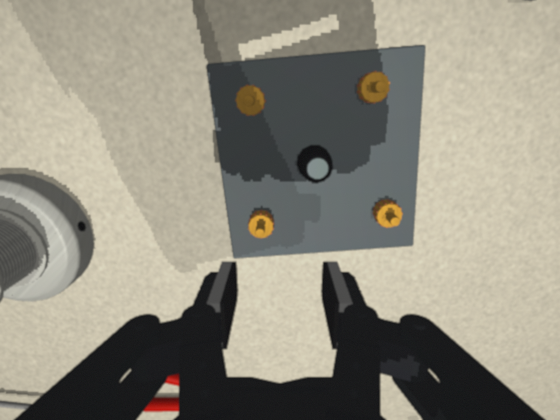

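The wrist view shows the target screw at (261,224) and the second one at (250,99). The loupe is at (316,165), and the stand is at the left with a dark mark on its base at (81,226).

```bash
python3 - <<'E'
from h import *
import pickle
s=pickle.load(open('w.pkl','rb'));hsv=cv2.cvtColor(s['frame'],cv2.COLOR_RGB2HSV)
m=((hsv[...,0]>8)&(hsv[...,0]<30)&(hsv[...,1]>150)&(hsv[...,2]>60)).astype('uint8');m[260:]=0
n,l,st,c=cv2.connectedComponentsWithStats(m)
for i in range(1,n):
    if st[i,4]>150:
        x,y,w,h=st[i,:4];print(st[i],px2w(s,x+w/2,y+h/2,14),px2w(s,*c[i],16))
print('loupe',px2w(s,316,168,30),'mark30',px2w(s,81,226,30),'flat',px2w(s,81,226,20))
E
```

```text
[358  72  31  30 713] [444.8 293.2  14. ] [444.8 292.4  16. ]
[236  86  29  29 629] [453.9 199.3  14. ] [453.4 199.1  16. ]
[374 201  28  26 564] [547.5 315.   14. ] [546.3 313.8  16. ]
[249 211  24  27 506] [556.6 204.8  14. ] [555.4 204.6  16. ]
loupe [503.6 249.5  30. ] mark30 [550.6  57.7  30. ] flat [554.6  51.   20. ]
```

drive_tool --commands '[0.5, -0.0165, -0.0185, 0.01, 0, 0, 0, 0.5, 0, 0, 0.03, 0, 0, 0, 0.5, 0, 0, 0.035, 0, 0, 0, 0.5, 0, 0, 0.035, 0, 0, 0, 0.5, 0, 0, 0.015, 0, 0, 0]'

```text
t: 2.23
tool_pos: [552.3, 206.2, 11.4]
tool_rot: [-0.002, 0.001, 1.0, -0.0]
wrist_force: [-0.6, -0.4, -1.3]
finger_gap: 42.9
grip_force: 0.0
```

drive_tool --commands '[0.5, 0, 0, 0, 0, 0, 0, 0, 0, 0, 0, 0, 0, 0, 0, 0, 0, 0, 0, 0, 0, 0, 0, 0, 0, 0, 0, 0, 0, 0, 0, 0, 0, 0, 0]'

```text
t: 2.65
tool_pos: [554.2, 206.1, 15.5]
tool_rot: [0.001, 0.0, 1.0, 0.0]
wrist_force: [-1.6, 2.5, 4.8]
finger_gap: 19.2
grip_force: 58.9
```

drive_tool --commands '[0, 0, 0, 0, 0, 0, 0, 0, 0, 0, 0, 0, 0, 0]'

```text
t: 2.82
tool_pos: [554.2, 206.1, 15.5]
tool_rot: [0.001, 0.0, 1.0, 0.0]
wrist_force: [-1.7, 3.0, 6.8]
finger_gap: 19.1
grip_force: 59.2
```

drive_tool --commands '[0, 0, 0, -0.02, 0, 0, 0, 0, 0, 0, -0.035, 0, 0, 0, 0, 0, 0, -0.035, 0, 0, 0, 0, 0, 0, -0.035, 0, 0, 0, 0, 0, 0, -0.025, 0, 0, 0]'

```text
t: 3.23
tool_pos: [554.2, 205.6, 167.7]
tool_rot: [0.001, 0.0, 1.0, 0.0]
wrist_force: [0.1, -0.9, 0.2]
finger_gap: 18.8
grip_force: 58.8
```

drive_tool --commands '[0, 0.008, -0.02, 0, 0, 0, 0, 0, 0.009, -0.035, 0, 0, 0, 0, 0, 0.009, -0.035, 0, 0, 0, 0, 0, 0.009, -0.035, 0, 0, 0, 0, 0, 0.009, -0.035, 0, 0, 0, 0]'

```text
t: 3.65
tool_pos: [509.1, 44.3, 164.8]
tool_rot: [0.0, -0.0, 1.0, -0.0]
wrist_force: [1.1, 0.4, -0.7]
finger_gap: 19.0
grip_force: 58.8
```

drive_tool --commands '[0, 0.008, -0.035, 0, 0, 0, 0, 0, 0.008, -0.035, 0, 0, 0, 0, 0, 0.008, -0.035, 0, 0, 0, 0, 0, 0.008, -0.035, 0, 0, 0, 0, 0, 0.008, -0.035, 0, 0, 0, 0]'

```text
t: 4.07
tool_pos: [469.2, -131.0, 164.8]
tool_rot: [0.0, 0.0, 1.0, -0.0]
wrist_force: [0.4, 0.6, -1.4]
finger_gap: 19.0
grip_force: 58.8
```

drive_tool --commands '[0, 0.008, -0.035, 0, 0, 0, 0, 0, 0.008, -0.035, 0, 0, 0, 0, 0, 0.003, -0.035, 0, 0, 0, 0, 0, 0, -0.02, 0, 0, 0, 0, 0, 0, 0, 0, 0, 0, 0]'

```text
t: 4.48
tool_pos: [450.8, -258.1, 164.6]
tool_rot: [0.001, 0.002, 1.0, -0.001]
wrist_force: [-0.6, 0.7, -1.5]
finger_gap: 19.1
grip_force: 58.8
```

```bash
python3 - <<'E'
from h import *
import pickle
s=snap('wrist','e.png');pickle.dump(s,open('w.pkl','wb'))
q=arm.sense();print(q['t'],q['tool_pos'],q['tool_rot'],q['joints'],q['finger_gap'],q['wrist_force'])
p=q['tool_pos'];print('tcp px',w2px(s,p),w2px(s,p-[0,0,8]))
E
```

```text
4.5333 [ 450.58515559 -256.09578983  164.4336448 ] [ 2.44145524e-04  1.48564827e-03  9.99998851e-01 -1.78031586e-04] [-6.44332563e-01  4.37145398e-01  1.90226544e+00  1.07575077e-05
  8.01577536e-01 -2.21216507e+00] 18.982428609023373 [-0.62216121  0.41810743 -0.51908099]
tcp px [282.4 283.7] [282.3 275.1]
```

View pics/e.png

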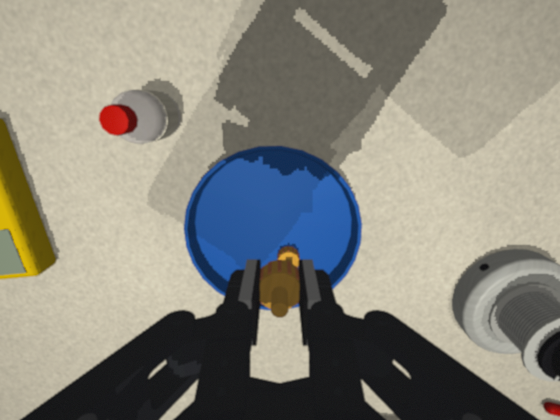

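The screw is held upright in the grip at (280,280) above the tray. The tray's own screw is at (288,255), out of the way. I'll lower and release.

drive_tool --commands '[0, 0, 0, 0.03, 0, 0, 0, 0, 0, 0, 0.04, 0, 0, 0, 0, 0, 0, 0.04, 0, 0, 0, 0, 0, 0, 0.026, 0, 0, 0, 0, 0, 0, 0.01, 0, 0, 0]'

```text
t: 4.95
tool_pos: [449.8, -252.5, 15.4]
tool_rot: [-0.002, -0.0, 1.0, 0.002]
wrist_force: [-2.5, 1.0, 24.4]
finger_gap: 19.0
grip_force: 62.0
```

drive_tool --commands '[0, 0, 0, 0.002, 0, 0, 0, 0, 0, 0, 0, 0, 0, 0, 0, 0, 0, 0, 0, 0, 0, 0.35, 0, 0, 0, 0, 0, 0, 0.35, 0, 0, 0, 0, 0, 0]'

```text
t: 5.37
tool_pos: [451.5, -254.6, 17.3]
tool_rot: [0.001, -0.0, 1.0, -0.001]
wrist_force: [-1.1, 0.4, 0.0]
finger_gap: 29.7
grip_force: 0.0
```

drive_tool --commands '[0.35, 0, 0, 0, 0, 0, 0, 0.35, 0, 0, 0, 0, 0, 0, 0.35, 0, 0, -0.02, 0, 0, 0, 0.35, 0, 0, -0.03, 0, 0, 0, 0.35, 0, 0, -0.03, 0, 0, 0]'

```text
t: 5.78
tool_pos: [450.5, -254.2, 96.9]
tool_rot: [-0.001, -0.0, 1.0, 0.001]
wrist_force: [0.7, -0.2, 0.1]
finger_gap: 30.0
grip_force: 0.0
```

drive_tool --commands '[0.5, 0, 0, -0.035, 0, 0, 0, 0.5, 0, 0, -0.03, 0, 0, 0, 0.5, 0, 0.02, 0, 0, 0, 0, 0.5, 0, 0.035, 0, 0, 0, 0, 0.5, 0, 0.04, 0, 0, 0, 0]'

```text
t: 6.2
tool_pos: [450.9, -159.5, 162.0]
tool_rot: [0.001, 0.001, 1.0, -0.0]
wrist_force: [2.3, 0.5, -0.4]
finger_gap: 43.1
grip_force: 0.0
```

drive_tool --commands '[0.5, 0, 0.04, 0, 0, 0, 0, 0.5, 0, 0.04, 0, 0, 0, 0, 0.5, 0, 0.04, 0, 0, 0, 0, 0.5, 0, 0.04, 0, 0, 0, 0, 0.5, 0, 0.04, 0, 0, 0, 0]'

```text
t: 6.62
tool_pos: [450.5, 42.3, 161.6]
tool_rot: [0.0, 0.0, 1.0, 0.0]
wrist_force: [0.5, 0.9, 0.1]
finger_gap: 42.9
grip_force: 0.0
```

drive_tool --commands '[0.5, 0, 0.04, 0, 0, 0, 0, 0.5, 0, 0.04, 0, 0, 0, 0, 0.5, 0, 0.04, 0, 0, 0, 0, 0.5, 0, 0.035, 0, 0, 0, 0, 0.5, 0, 0.01, 0, 0, 0, 0]'

```text
t: 7.03
tool_pos: [450.6, 209.4, 161.6]
tool_rot: [0.001, -0.002, 1.0, 0.0]
wrist_force: [0.1, -0.4, -0.3]
finger_gap: 42.5
grip_force: 0.0
```

```bash
python3 - <<'E'
from h import *
s=snap('wrist');t=snap('top')
for s,z in((s,14),(t,18)):
    hsv=cv2.cvtColor(s['frame'],cv2.COLOR_RGB2HSV)
    m=((hsv[...,0]>8)&(hsv[...,0]<30)&(hsv[...,1]>120)&(hsv[...,2]>60)).astype('uint8')
    n,l,st,c=cv2.connectedComponentsWithStats(m)
    for i in range(1,n):
        if st[i,4]>(150 if z==14 else 8):
            x,y,w,h=st[i,:4];p=px2w(s,x+w/2,y+h/2,z)
            if 420<p[0]<600: print(st[i],p,px2w(s,*c[i],z+1))
    print()
q=arm.sense();print(q['t'],q['tool_pos'],q['tool_rot'],q['joints'],q['finger_gap'])
E
```

```text
[357 178  26  26 519] [444.5 293.7  14. ] [443.9 292.7  15. ]
[256 187  24  26 483] [453.4 199.7  14. ] [452.7 199.   15. ]
[369 275  24  27 470] [548.4 315.1  14. ] [546.2 314.2  15. ]

[341 229   7   8  47] [ 516.5 -252.7   18. ] [ 518.  -250.7   19. ]
[ 431  229   37   57 1201] [ 456.3 -539.    18. ] [ 446.2 -535.3   19. ]
[179 248   7   8  30] [453.8 190.2  18. ] [453.4 190.3  19. ]
[342 252   8   8  47] [ 453.6 -256.6   18. ] [ 455.3 -255.9   19. ]

7.1333 [450.52022597 207.09084839 161.33007854] [ 1.22171812e-04 -1.67012617e-03  9.99998595e-01  7.99850043e-05] [ 2.97524803e-01  4.14674669e-01  1.95759397e+00  1.17592664e-04
  7.69043648e-01 -1.27669627e+00] 42.32537883979414
```

drive_tool --commands '[0.5, -0.003, -0.0065, 0.02, 0, 0, 0, 0.5, 0, 0, 0.04, 0, 0, 0, 0.5, 0, 0, 0.04, 0, 0, 0, 0.5, 0, 0, 0.036, 0, 0, 0, 0.5, 0, 0, 0.01, 0, 0, 0]'

```text
t: 7.55
tool_pos: [452.3, 197.1, 11.6]
tool_rot: [-0.003, 0.001, 1.0, -0.001]
wrist_force: [-0.6, -0.4, -0.0]
finger_gap: 42.4
grip_force: 0.0
```

drive_tool --commands '[0.5, 0, 0, 0, 0, 0, 0, 0, 0, 0, 0, 0, 0, 0, 0, 0, 0, 0, 0, 0, 0, 0, 0, 0, 0, 0, 0, 0, 0, 0, 0, 0, 0, 0, 0]'

```text
t: 7.97
tool_pos: [454.8, 199.1, 17.3]
tool_rot: [0.002, -0.0, 1.0, 0.0]
wrist_force: [0.2, -3.1, 8.7]
finger_gap: 18.6
grip_force: 59.1
```

drive_tool --commands '[0, 0, 0, -0.02, 0, 0, 0, 0, 0, 0, -0.035, 0, 0, 0, 0, 0, 0, -0.035, 0, 0, 0, 0, 0, 0, -0.035, 0, 0, 0, 0, 0, 0, -0.02, 0, 0, 0]'

```text
t: 8.38
tool_pos: [454.4, 199.4, 165.0]
tool_rot: [0.003, -0.0, 1.0, 0.001]
wrist_force: [0.1, -0.3, -0.9]
finger_gap: 18.5
grip_force: 58.7
```

drive_tool --commands '[0, 0, -0.02, 0, 0, 0, 0, 0, 0, -0.035, 0, 0, 0, 0, 0, 0, -0.04, 0, 0, 0, 0, 0, 0, -0.04, 0, 0, 0, 0, 0, 0, -0.04, 0, 0, 0, 0]'

```text
t: 8.8
tool_pos: [453.6, 22.6, 161.7]
tool_rot: [0.001, -0.001, 1.0, -0.0]
wrist_force: [1.4, 0.2, 0.2]
finger_gap: 19.0
grip_force: 58.8
```

drive_tool --commands '[0, 0, -0.04, 0, 0, 0, 0, 0, 0, -0.04, 0, 0, 0, 0, 0, -0.005, -0.04, 0, 0, 0, 0, 0, -0.005, -0.04, 0, 0, 0, 0, 0, -0.005, -0.04, 0, 0, 0, 0]'

```text
t: 9.22
tool_pos: [468.7, -178.0, 161.7]
tool_rot: [0.001, -0.0, 1.0, -0.0]
wrist_force: [-0.3, 0.2, 0.5]
finger_gap: 18.9
grip_force: 58.8
```

drive_tool --commands '[0, -0.005, -0.04, 0, 0, 0, 0, 0, -0.005, -0.04, 0, 0, 0, 0, 0, -0.005, -0.035, 0, 0, 0, 0, 0, 0, -0.02, 0, 0, 0, 0, 0, 0, 0, 0, 0, 0, 0]'

```text
t: 9.63
tool_pos: [484.0, -314.7, 161.4]
tool_rot: [0.001, 0.001, 1.0, -0.001]
wrist_force: [-0.6, 0.9, 0.0]
finger_gap: 18.8
grip_force: 58.8
```

```bash
python3 - <<'E'
from h import *
s=snap('wrist','f.png')
q=arm.sense();print(q['t'],q['tool_pos'],q['joints'],q['finger_gap'],q['grip_force'],q['wrist_force'])
print(w2px(s,[486.5,-304,4]),w2px(s,[486.5,-269,22]))
E
```

```text
9.6833 [ 483.64799238 -312.53642819  161.16817146] [-6.88422783e-01  5.11816088e-01  1.76668551e+00  8.14522977e-05
  8.61539278e-01 -2.25715061e+00] 18.478331614412838 58.79601001739502 [ 0.2490157  -0.13190578 -0.13124142]
[290.1 196.4] [329.4 202. ]
```

View pics/f.png

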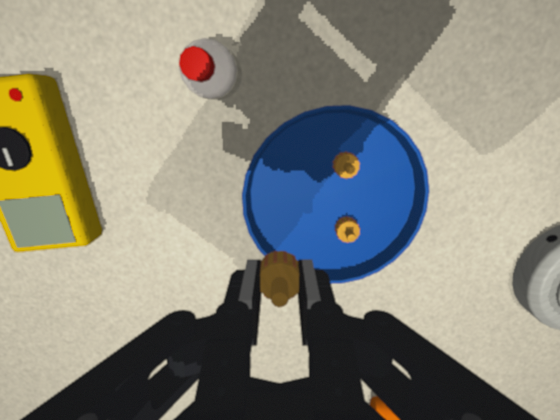

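The two screws in the tray stand at (346,165) and (347,230), and the third is held upright at (280,280). I'll shift 14 mm in +y and place it.

drive_tool --commands '[0, 0, 0.0145, 0.01, 0, 0, 0, 0, 0, 0, 0.04, 0, 0, 0, 0, 0, 0, 0.04, 0, 0, 0, 0, 0, 0, 0.03, 0, 0, 0, 0, 0, 0, 0.015, 0, 0, 0]'

```text
t: 10.1
tool_pos: [483.0, -294.3, 23.0]
tool_rot: [-0.001, -0.001, 1.0, 0.001]
wrist_force: [0.1, -0.2, -0.4]
finger_gap: 18.9
grip_force: 58.8
```

drive_tool --commands '[0, 0, 0, 0.006, 0, 0, 0, 0, 0, 0, 0.0025, 0, 0, 0, 0, 0, 0, 0, 0, 0, 0, 0.35, 0, 0, 0, 0, 0, 0, 0.35, 0, 0, 0, 0, 0, 0]'

```text
t: 10.52
tool_pos: [484.6, -296.4, 18.2]
tool_rot: [0.001, -0.0, 1.0, -0.001]
wrist_force: [-1.2, 0.9, 0.2]
finger_gap: 29.9
grip_force: 0.0
```

drive_tool --commands '[0.35, 0, 0, 0, 0, 0, 0, 0.35, 0, 0, 0, 0, 0, 0, 0.35, 0, 0, -0.02, 0, 0, 0, 0.35, 0, 0, -0.03, 0, 0, 0, 0.35, 0, 0, -0.03, 0, 0, 0]'

```text
t: 10.93
tool_pos: [483.6, -296.2, 97.4]
tool_rot: [-0.001, -0.0, 1.0, 0.001]
wrist_force: [0.0, -0.2, 1.1]
finger_gap: 29.7
grip_force: 0.0
```

drive_tool --commands '[0.8, 0, 0, -0.04, 0, 0, 0, 0.8, 0, 0, -0.04, 0, 0, 0, 0.8, 0, 0, -0.04, 0, 0, 0, 0.8, 0, 0.02, 0, 0, 0, 0, 0.8, 0, 0.03, 0, 0, 0, 0]'

```text
t: 11.35
tool_pos: [484.5, -247.8, 219.4]
tool_rot: [0.002, 0.001, 1.0, -0.002]
wrist_force: [0.1, 0.1, -0.4]
finger_gap: 68.2
grip_force: 0.0
```

```bash
python3 - <<'E'
from h import *
s=snap('wrist','g.png')
q=arm.sense();print(q['t'],q['tool_pos'],q['tool_rot'],q['joints'],q['finger_gap'])
E
```

```text
11.4 [ 483.32656226 -242.13502108  218.11129987] [6.35197414e-04 8.04532637e-05 9.99999778e-01 1.86470731e-04] [-5.87103949e-01  3.95364518e-01  1.79232532e+00  1.24408441e-03
  9.53052023e-01 -2.15845951e+00] 68.48639557372842
```

View pics/g.png

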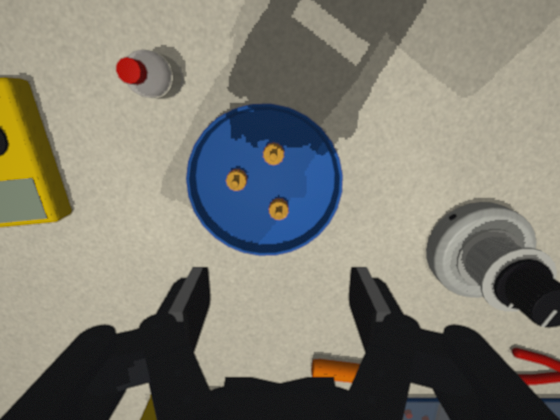

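All three screws stand in the tray, at (236,180), (274,153) and (279,209). Next I'll go above the cap.

drive_tool --commands '[1, -0.01, 0.025, 0, 0, 0, 0, 1, -0.014, 0.036, 0, 0, 0, 0, 1, -0.014, 0.036, 0, 0, 0, 0, 1, -0.014, 0.036, 0, 0, 0, 0, 1, -0.014, 0.036, 0, 0, 0, 0]'

```text
t: 11.82
tool_pos: [550.2, -75.7, 217.0]
tool_rot: [0.0, 0.0, 1.0, 0.0]
wrist_force: [0.6, -0.3, -0.2]
finger_gap: 85.6
grip_force: 0.0
```

drive_tool --commands '[1, -0.014, 0.036, 0, 0, 0, 0, 1, -0.005, 0.017, 0, 0, 0, 0, 1, 0, 0, 0, 0, 0, 0, 1, 0, 0, 0, 0, 0, 0]'

```text
t: 12.15
tool_pos: [568.8, -23.6, 216.7]
tool_rot: [-0.0, -0.001, 1.0, 0.0]
wrist_force: [0.5, -1.0, 0.7]
finger_gap: 85.4
grip_force: 0.0
```

```bash
python3 - <<'E'
from h import *
import pickle
s=snap('wrist','i.png');pickle.dump(s,open('w.pkl','wb'))
q=arm.sense();print(q['t'],q['tool_pos'],q['tool_rot'],q['joints'],q['finger_gap'],q['moment'])
print(w2px(s,[568,-16,124.6]))
E
```

```text
12.2 [568.68552669 -24.54106103 216.73751834] [-1.38007327e-04 -4.85016215e-04  9.99999873e-01 -1.90713607e-05] [-1.59125326e-01  4.36351072e-01  1.72476439e+00 -9.81162155e-05
  9.80743635e-01 -1.73083708e+00] 85.08448046647916 [-0.03156229  0.00755851 -0.06203787]
[288.5 217.2]
```

View pics/i.png

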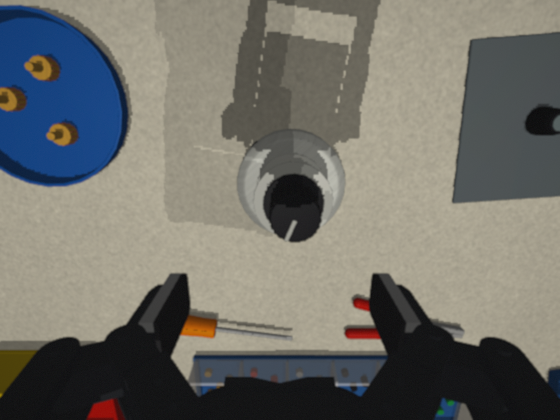

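The wrist view shows the cap top at about (296,214), with its white line from (296,222) to (290,240).

```bash
python3 - <<'E'
from h import *
import pickle
s=pickle.load(open('w.pkl','rb'));g=cv2.cvtColor(s['frame'],cv2.COLOR_RGB2GRAY)
print(px2w(s,296,214,124.6),px2w(s,291,181,20))
m=((g<45)).astype('uint8');m[:160]=0;m[255:]=0;m[:,:230]=0;m[:,360:]=0
n,l,st,c=cv2.connectedComponentsWithStats(m);i=1+st[1:,4].argmax();print(st[i],c[i])
yy,xx=np.where(l==i)
# lower contour points (top disc) circle fit
P=[(x,yy[xx==x].max()) for x in np.unique(xx)]
P=np.array([p for p in P if p[1]>214],float)
A=np.c_[2*P,np.ones(len(P))];b=(P**2).sum(1);r=np.linalg.lstsq(A,b,rcond=None)[0]
print(r[:2],np.sqrt(r[2]+r[0]**2+r[1]**2));print(px2w(s,r[0],r[1],124.6))
f,R,t=cam(s);print('exp r px',20*f/(R@np.array([568,-16,124.6])+t)[2])
b=px2w(s,296,222,124.6)-px2w(s,290,240,124.6);print(np.degrees(np.arctan2(-b[1],-b[0])))
E
```

```text
[565.4 -10.4 124.6] [565.4 -10.3  20. ]
[ 264  174   59   67 2919] [293.68996232 205.3723878 ]
[294.8082698  215.86688427] 23.9644634608748
[566.9 -11.2 124.6]
exp r px 26.294174419911574
-16.24563304547425
```

drive_tool --commands '[0.8, 0.0017, 0.013, 0.01, 0, 0, 0, 0.8, 0, 0, 0.035, 0, 0, 0, 0.8, 0, 0, 0.035, 0, 0, 0, 0.8, 0, 0, 0.025, 0, 0, 0, 0.8, 0, 0, 0.01, 0, 0, 0]'

```text
t: 12.62
tool_pos: [565.3, -11.8, 98.3]
tool_rot: [-0.002, 0.001, 1.0, 0.0]
wrist_force: [-1.1, 0.3, 0.3]
finger_gap: 68.2
grip_force: 0.0
```

drive_tool --commands '[0.8, 0, 0, 0, 0, 0, 0, 0.8, 0, 0, 0, 0, 0, 0, 0, 0, 0, 0, 0, 0, 0, 0, 0, 0, 0, 0, 0, 0, 0, 0, 0, 0, 0, 0, 0]'

```text
t: 13.03
tool_pos: [567.9, -11.4, 103.4]
tool_rot: [0.001, -0.0, 1.0, -0.0]
wrist_force: [-1.6, 0.4, 8.9]
finger_gap: 38.9
grip_force: 59.1
```

drive_tool --commands '[0, 0, 0, 0, 0, 0, 0, 0, 0, 0, 0, 0, 0, 0]'

```text
t: 13.2
tool_pos: [567.8, -11.5, 103.4]
tool_rot: [0.001, -0.0, 1.0, -0.0]
wrist_force: [-1.5, 1.2, 7.7]
finger_gap: 38.3
grip_force: 59.3
```

```bash
python3 -c "
from h import *
q=arm.sense()
for k in('t','tool_pos','tool_rot','joints','wrist_force','moment','finger_gap','grip_force'):print(k,q[k])"
```

```text
t 13.2
tool_pos [567.83363413 -11.4521452  103.4401713 ]
tool_rot [ 1.35127843e-03 -1.13765474e-04  9.99999071e-01 -1.35171747e-04]
joints [-1.36502803e-01  5.82683163e-01  1.83315249e+00  1.51498594e-04
  7.23042813e-01 -1.70764012e+00]
wrist_force [-1.53829798  1.16902648  7.70045763]
moment [ 0.06201887  0.16003382 -0.05678283]
finger_gap 38.30665080164317
grip_force 59.25305664539337
```

drive_tool --commands '[0, 0, 0, 7e-05, 0, 0, 6, 0, 0, 0, 7e-05, 0, 0, 6, 0, 0, 0, 7e-05, 0, 0, 6, 0, 0, 0, 7e-05, 0, 0, 6, 0, 0, 0, 7e-05, 0, 0, 6]'

```text
t: 13.62
tool_pos: [568.1, -10.5, 103.1]
tool_rot: [0.002, 0.261, 0.965, 0.001]
wrist_force: [1.3, 10.4, 6.5]
finger_gap: 38.6
grip_force: 59.4
```

drive_tool --commands '[0, 0, 0, 7e-05, 0, 0, 6, 0, 0, 0, 7e-05, 0, 0, 6, 0, 0, 0, 7e-05, 0, 0, 6, 0, 0, 0, 7e-05, 0, 0, 6, 0, 0, 0, 7e-05, 0, 0, 6]'

```text
t: 14.03
tool_pos: [568.8, -9.9, 102.8]
tool_rot: [0.002, 0.502, 0.865, 0.002]
wrist_force: [6.1, 15.5, 4.2]
finger_gap: 39.0
grip_force: 59.6
```

```bash
cat > st.py <<'E'
from h import *
from scipy.spatial.transform import Rotation as Ro
q=arm.sense();w=q['tool_rot'];R=Ro.from_quat([w[1],w[2],w[3],w[0]]).as_matrix()
print('t',round(q['t'],2),'yaw of tool y',np.degrees(np.arctan2(R[1,1],R[0,1])).round(2),'j6',q['joints'][5].round(3))
for k in('tool_pos','tool_rot','wrist_force','moment','finger_gap','grip_force'):print(k,np.round(q[k],3))
E
python3 st.py
```

```text
t 14.03 yaw of tool y 29.71 j6 -0.655
tool_pos [568.846  -9.86  102.823]
tool_rot [0.002 0.502 0.865 0.002]
wrist_force [ 6.101 15.544  4.25 ]
moment [ 2.64  -1.061  0.079]
finger_gap 39.0
grip_force 59.577
```

There is a side force because the grasp sits about 1.9 mm off the axis. I'll shift to cancel it and turn about the true axis from here.

drive_tool --commands '[0, 0.0009, 0.0017, 0, 0, 0, 0, 0, 0, 0.0002, 7e-05, 0, 0, 6, 0, 0, 0.0002, 7e-05, 0, 0, 6, 0, 0, 0.0002, 7e-05, 0, 0, 6, 0, 0, 0.0002, 7e-05, 0, 0, 6]'

```text
t: 14.45
tool_pos: [569.9, -9.2, 102.5]
tool_rot: [0.001, 0.671, 0.742, 0.001]
wrist_force: [-0.1, 4.2, 7.1]
finger_gap: 38.7
grip_force: 60.0
```

drive_tool --commands '[0, 0, 0.0002, 7e-05, 0, 0, 6, 0, 0, 0.0002, 7e-05, 0, 0, 6, 0, 0, 0.0002, 7e-05, 0, 0, 6, 0, 0, 0, 0, 0, 0, 0]'

```text
t: 14.78
tool_pos: [570.6, -9.2, 102.3]
tool_rot: [0.001, 0.779, 0.627, 0.001]
wrist_force: [0.4, 2.8, 7.6]
finger_gap: 38.2
grip_force: 59.9
```

```bash
python3 st.py
```

```text
t 14.78 yaw of tool y -12.37 j6 0.083
tool_pos [570.628  -9.211 102.314]
tool_rot [0.001 0.779 0.627 0.001]
wrist_force [0.413 2.826 7.579]
moment [ 0.499 -0.097 -0.095]
finger_gap 38.207
grip_force 59.897
```

drive_tool --commands '[0, 0, 0.0001, 3e-05, 0, 0, 3, 0, 0, 0.0001, 3e-05, 0, 0, 3, 0, 0, 0.0001, 3e-05, 0, 0, 3, 0, 0, 0, 0, 0, 0, 0]'

```text
t: 15.12
tool_pos: [570.9, -9.3, 102.2]
tool_rot: [0.001, 0.825, 0.565, 0.002]
wrist_force: [1.4, 3.5, 6.2]
finger_gap: 38.2
grip_force: 59.9
```

```bash
python3 st.py
```

```text
t 15.12 yaw of tool y -21.17 j6 0.237
tool_pos [570.949  -9.293 102.241]
tool_rot [0.001 0.825 0.565 0.002]
wrist_force [1.354 3.485 6.242]
moment [ 0.502 -0.138 -0.091]
finger_gap 38.156
grip_force 59.873
```

drive_tool --commands '[0, 0, 0.0001, 3e-05, 0, 0, 3, 0, 0, 0.0001, 3e-05, 0, 0, 3, 0, 0, 0.0001, 3e-05, 0, 0, 3, 0, 0, 0, 0, 0, 0, 0]'

```text
t: 15.45
tool_pos: [571.3, -9.5, 102.2]
tool_rot: [0.001, 0.866, 0.5, 0.001]
wrist_force: [1.8, 2.2, 6.1]
finger_gap: 38.3
grip_force: 59.8
```

```bash
python3 st.py
```

```text
t 15.45 yaw of tool y -29.99 j6 0.392
tool_pos [571.27   -9.465 102.171]
tool_rot [0.001 0.866 0.5   0.001]
wrist_force [1.769 2.204 6.103]
moment [ 0.54  -0.217  1.416]
finger_gap 38.318
grip_force 59.821
```

drive_tool --commands '[0, 0, 0, 0, 0, 0, 2, 0, 0, 0, 0, 0, 0, 0, 0, 0, 0, 0, 0, 0, 0]'

```text
t: 15.7
tool_pos: [571.0, -10.0, 102.1]
tool_rot: [0.001, 0.874, 0.486, 0.001]
wrist_force: [-0.0, -1.0, 7.5]
finger_gap: 38.8
grip_force: 60.0
```

```bash
python3 st.py
```

```text
t 15.7 yaw of tool y -31.81 j6 0.424
tool_pos [570.951 -10.012 102.125]
tool_rot [0.001 0.874 0.486 0.001]
wrist_force [-0.037 -0.999  7.529]
moment [-0.433  0.148  1.322]
finger_gap 38.796
grip_force 59.992
```

The moment levels off at about 1.35 N·m, so the cap has bottomed. I'll unwind in small steps to find where it starts to move.

drive_tool --commands '[0, 0, 0, 0, 0, 0, -1, 0, 0, 0, 0, 0, 0, 0]'

```text
t: 15.87
tool_pos: [571.0, -10.0, 102.2]
tool_rot: [0.001, 0.869, 0.494, 0.001]
wrist_force: [-0.5, -2.1, 8.2]
finger_gap: 38.7
grip_force: 59.9
```

```bash
python3 st.py
```

```text
t 15.87 yaw of tool y -30.79 j6 0.406
tool_pos [570.968 -10.036 102.159]
tool_rot [0.001 0.869 0.494 0.001]
wrist_force [-0.46  -2.067  8.198]
moment [-0.429  0.181  0.945]
finger_gap 38.674
grip_force 59.939
```

drive_tool --commands '[0, 0, 0, 0, 0, 0, -1, 0, 0, 0, 0, 0, 0, 0]'

```text
t: 16.03
tool_pos: [570.9, -10.0, 102.1]
tool_rot: [0.001, 0.865, 0.501, 0.001]
wrist_force: [-0.5, -2.7, 7.5]
finger_gap: 38.5
grip_force: 60.0
```

```bash
python3 st.py
```

```text
t 16.03 yaw of tool y -29.84 j6 0.389
tool_pos [570.921 -10.029 102.141]
tool_rot [0.001 0.865 0.501 0.001]
wrist_force [-0.495 -2.737  7.502]
moment [-0.472  0.245  0.654]
finger_gap 38.487
grip_force 59.951
```

drive_tool --commands '[0, 0, 0, 0, 0, 0, -1, 0, 0, 0, 0, 0, 0, 0]'

```text
t: 16.2
tool_pos: [570.9, -10.0, 102.2]
tool_rot: [0.001, 0.861, 0.508, 0.001]
wrist_force: [-1.0, -2.3, 7.2]
finger_gap: 38.5
grip_force: 60.0
```

```bash
python3 st.py
```

```text
t 16.2 yaw of tool y -28.88 j6 0.372
tool_pos [570.913  -9.998 102.152]
tool_rot [0.001 0.861 0.508 0.001]
wrist_force [-1.008 -2.266  7.193]
moment [-0.403  0.283  0.318]
finger_gap 38.503
grip_force 59.964
```

The stiffness is 0.33 N·m/deg, so the cap moves from yaw ≈ -27.7°, and the goal is yaw ≈ +62.3°.

drive_tool --commands '[0, 0, -0.0002, -7e-05, 0, 0, -5, 0, 0, -0.0002, -7e-05, 0, 0, -6, 0, 0, -0.0002, -7e-05, 0, 0, -6, 0, 0, -0.0002, -7e-05, 0, 0, -6, 0, 0, -0.0002, -7e-05, 0, 0, -6]'

```text
t: 16.62
tool_pos: [570.1, -9.8, 102.5]
tool_rot: [0.002, 0.705, 0.709, 0.001]
wrist_force: [-0.1, -3.0, 7.1]
finger_gap: 38.5
grip_force: 59.9
```

drive_tool --commands '[0, 0, -0.0002, -7e-05, 0, 0, -6, 0, 0, -0.0002, -7e-05, 0, 0, -6, 0, 0, 0, 0, 0, 0, 0]'

```text
t: 16.87
tool_pos: [569.8, -9.9, 102.6]
tool_rot: [0.002, 0.627, 0.779, 0.001]
wrist_force: [0.7, -3.8, 6.0]
finger_gap: 38.6
grip_force: 59.8
```

```bash
python3 st.py
```

```text
t 16.87 yaw of tool y 12.4 j6 -0.349
tool_pos [569.799  -9.856 102.649]
tool_rot [0.002 0.627 0.779 0.001]
wrist_force [ 0.675 -3.776  6.014]
moment [-0.529 -0.022  0.046]
finger_gap 38.605
grip_force 59.849
```

drive_tool --commands '[0, 0, -0.0002, -7e-05, 0, 0, -6, 0, 0, -0.0002, -7e-05, 0, 0, -6, 0, 0, -0.0002, -7e-05, 0, 0, -6, 0, 0, -0.0002, -7e-05, 0, 0, -6, 0, 0, -0.0002, -7e-05, 0, 0, -6]'

```text
t: 17.28
tool_pos: [569.1, -10.2, 103.0]
tool_rot: [0.002, 0.404, 0.915, 0.0]
wrist_force: [2.5, -2.2, 5.6]
finger_gap: 38.7
grip_force: 59.8
```

drive_tool --commands '[0, 0, -0.0002, -7e-05, 0, 0, -6, 0, 0, -0.0002, -7e-05, 0, 0, -6, 0, 0, -0.0002, -7e-05, 0, 0, -6, 0, 0, 0, 0, 0, 0, -1.9, 0, 0, 0, 0, 0, 0, 0]'

```text
t: 17.7
tool_pos: [568.8, -10.6, 103.2]
tool_rot: [0.002, 0.241, 0.97, 0.0]
wrist_force: [1.5, -1.7, 5.3]
finger_gap: 38.6
grip_force: 59.8
```

```bash
python3 st.py; python3 - <<'E'
from h import *
a=snap('wrist')['frame'][170:290,200:360,::-1];t=snap('top');b=t['frame'][185:245,225:305,::-1]
cv2.imwrite('pics/k.png',np.vstack([cv2.resize(x,(400,300),interpolation=2) for x in(a,b)]))
hsv=cv2.cvtColor(t['frame'],cv2.COLOR_RGB2HSV)
m=((hsv[...,0]>8)&(hsv[...,0]<30)&(hsv[...,1]>120)&(hsv[...,2]>60)).astype('uint8');m[:,:120]=0;m[:,400:]=0;m[:190]=0
n,l,st,c=cv2.connectedComponentsWithStats(m);print([(c[i].round(),st[i,4]) for i in range(1,n) if st[i,4]>8])
E
```

```text
t 17.7 yaw of tool y 62.06 j6 -1.218
tool_pos [568.756 -10.648 103.214]
tool_rot [0.002 0.241 0.97  0.   ]
wrist_force [ 1.525 -1.668  5.335]
moment [-0.378 -0.341  0.038]
finger_gap 38.564
grip_force 59.757
[(array([141., 217.]), np.int32(58)), (array([344., 232.]), np.int32(47)), (array([361., 245.]), np.int32(48)), (array([146., 254.]), np.int32(57)), (array([346., 255.]), np.int32(47))]
```

View pics/k.png

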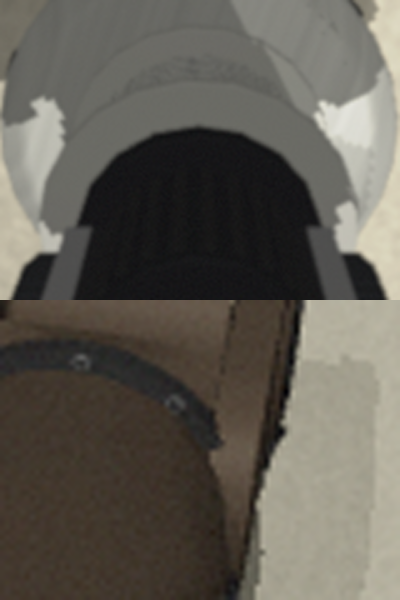

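The tray holds three screws and two are left on the mat. The cap is still gripped, a quarter turn off the stop, and the 0.04 N·m moment is far below the ~1.35 N·m at which it slipped. The arm blocks the view of the white line.

```bash
python3 -c "
from rig import arm
print(arm.job_done())"
```

```text
the job is handed in; nothing more can be done
None
```

The job is handed in: the tray holds three standing screws, and the cap was bottomed, backed off about 90° and is still gripped; that angle comes from tool yaw and moment, as the arm hid the cap's white line.

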